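Open the airbrush pressure tank

ROBOT

A 6-joint arm with a two-finger parallel gripper is mounted at the origin on the work surface. World frame = base frame: x ahead of the robot, y to its left, z up, the work surface at z = 0. Lengths are in m, angles in rad, forces in N, time in s.
With the tool pointing down it reaches from about 0.375 to 0.9 m from the base axis. Payload 3.1 kg.
Tool frame: the origin (TCP) lies between the finger pads; the fingertips stand 8 mm ahead of it and the grasp point (between the pads) lies 11 mm behind it; z points along the fingers, y is the line along which they close (so a half turn about z gives the same grasp; the last joint's range is limited). The gripper opens to 85 mm and grips with 20 to 120 N. Pads are 22 mm wide; open, the fingers measure 114 mm over their backs; the gripper's body (76 mm by 85 mm) begins 54 mm behind the grasp point. The pads swing forward as they close: fully open they stand 13 mm farther back than shut.
Start: joints at [-1.319, 0.527, 1.433, -0, 1.181, -0.178], TCP at [0.26, -0.568, 0.217] pointing down, gripper open.
Joint ranges: [-3.08, 3.08], [-0.75, 2.2], [0.22, 2.44], [-1.43, 4.57], [0, 2.65], [-2.85, 2.85]. Speed limits (rad/s): [2.79, 2.79, 3.14, 3.14, 3.14, 3.14].

INTERFACE

Orientations are given as a unit quaternion [x, y, z, w].
In Python, from station import readout, cams, sign_off gives the robot as it stands.
- The arm moves only by the tool send_rows, never from a script. Its argument "commands" is text: rows parted by semicolons, each of 5 numbers parted by spaces: the finger opening in mm, from 0 to 85.4, then the shift along the tool's x, y, z each as a share of 0.02 m, from -1 to 1, then the turn about the tool's z as a share of 4 degrees, from -1 to 1. In form: grip dx dy dz spin; .... A call has 1 to 20 rows; each row shifts and turns the commanded pose from where the row before left it, along the tool's axes as they then stand; what a row does not reach is not made up. A row lasts 1/12 s, in which the tool goes at most 41.7 mm and 7.16 degrees, less where a joint would pass 70% of its speed; a pose out of reach is approached as far as the arm can. A call with a number of a shift or a turn outside -1 to 1 is refused whole. A call with a gripper value outside its range is refused whole. The fingers move at their own pace and stop on an object; "grip_force" is the grip in N (left out, the last holds). Time passes only in rows, so rows that do not move let the fingers close. It gives the time, the measured TCP pose, the force, the opening and the grip force at its end, in the units of the state.
- readout.sense(): the state, without advancing time (a new reading comes with each control period).
- cams.snapshot(name): name is "side" or "top" or "wrist"; returns a dict with "pixels" (480x640x3 uint8, red, green, blue), "intrinsics" (3x3 intrinsics, pixels), "dist" ([k1, k2, p1, p2, k3] as OpenCV has them; the pictures are not rectified), "eye" and "rotation" of the camera in the world. Camera axes: x right, y down, z forward; pixel columns grow to the right and rows downward; lengths in m; the calibration is good to about 2 mm. A picture is of the moment at which its call begins. There is no depth.
- sign_off(): hands the job in; it is judged then, once.
The state is a dict: "t": time; "q": joint angles; "qd": joint speeds; "tau": joint torques, N m; "tcp_pos": TCP position; "tool_rot": TCP orientation; "force": force on the tool from outside, world axes, zero at the start; "ft_torque": the same for the moment, N m; "finger_gap": opening from 0.0 (shut) to 1.0 (fully open); "gripper_force": force on a finger pad.
Only numpy, scipy, OpenCV 4.12 (cv2) and the standard library are available. Lean on these libraries where they do the work, as an engineer would, in place of code of your own. Each camera call takes 0.05 s, during which the arm holds its last target. There are 200 camera calls.

TASK

Open the blue airbrush tank for refilling: with its red wing, turn the pressure cap anticlockwise (seen from above) until you feel the first stop, press it down against the spring there, and turn on past the stop until it lines up with the notches of the neck and comes up. Then lift the cap off and set it down gently, standing upright on its plug, in the yellow dish and let go. Never force the cap against the stop or the bottom of the spring, and leave the paint jars and the glue bottle where they are.

Things in the scene. Friction and masses are not known exactly. Their poses are not given: they have to be found in the camera images.
- neck (a point): centre of the mouth of the tank's steel neck (66 mm across), on its vertical axis, level with its top, 135 mm above the bench. z up; x runs through the two open notches (15 mm wide, at +x and -x) of its 5 mm lip, each with a white dab on the rim. The cap comes out when the wing is parallel to this x (half a turn alike), within about 5 degrees; just past that, anticlockwise, is an end wall
- wing (a point): centre of the red wing bar of the loose cap: 50 mm long (x, also along the hidden lugs), 10 mm thick (y), 26 mm high; z up. Below it is an aluminium plug 33 mm across, whose top face is 13 mm and underside 42 mm below this point. While locked it is 24 mm above the neck's top and the bar is turned 64 to 80 degrees clockwise from the notches
- cap_mid (a point): centre of the whole cap, half-way up its 55 mm height (27.5 mm above the plug's underside), on its axis, 14.5 mm below the wing's centre
- dish_in (a point): centre of the inner floor of the fixed yellow square dish (150 x 150 mm outside, 22 mm high, walls and floor 5 mm). z up, x and y along its sides
- paint_red_mid (a point): middle of a small paint jar with a red lid, 36 mm across, 45 mm tall; leave it alone
- paint_blue_mid (a point): middle of a small paint jar with a blue lid, 36 mm across, 45 mm tall; leave it alone
- glue_mid (a point): middle of a glue bottle with an orange cap, 40 mm across, 70 mm tall; leave it alone
- tank: fixed blue tank, 110 mm across (foot 124), with neck, stop and spring; origin under its centre, on the bench, axes as neck. The first stop (stop_ring), a step 4 mm deep hidden under the lip, holds the cap 37 to 58 degrees short of the notches (varies: feel for it). Spring under the cap: 7 N at rest, plus 0.8 N per mm, bottoms hard 9 mm down; it lifts the freed cap 4 mm
- cap: the loose pressure cap, 0.11 to 0.18 kg; origin at the centre of its plug's underside, axes as wing. It has 2 mm of radial play in the neck. Turning it takes up to 0.1 Nm; 0.2 to 0.3 Nm shows that it bears on the stop, and each further degree adds about 0.15 Nm; 0.5 Nm or 35 N is too much. Ease off a little at the stop before pressing, lest it bind
- dish: the fixed yellow dish; origin under its centre, on the bench

How it is judged:
By the outcome, as a careful person would: the job done as asked, in the order asked, and still so for the second after the job is handed in, with the robot touching nothing.
It also fails if it takes over 72 s, if anything falls off the work surface, if the arm or the gripper's body presses on something with over 40 N, if the wrist force passes 120 N, or if a joint passes its speed limit or range.

## Working session

There is one attempt and no reset: what is moved stays moved. The work goes in short steps, Python scripts to look and compute and a tool call to move; the robot and the scene stay as the last step left them, time stands still between calls to the robot, and variables do not carry over. Pictures are saved under pics/ and viewed, at most 10 in all, crops included, and the job is handed in when it is done.

Besides the shell and the picture viewer there is one more tool, called after ">>>" as name(argument=value, ...) on one line, values as JSON. send_rows: Moves the arm, as the interface text tells. Its arguments: {"type":"object","properties":{"commands":{"type":"string"},"grip_force":{"type":"number"}},"required":["commands"]}

```bash
ls; mkdir -p pics; cat > h.py <<'E'
import numpy as np, cv2
from station import readout, cams, sign_off
def snap(n,save=None):
    s=cams.snapshot(n)
    if save: cv2.imwrite('pics/'+save,cv2.cvtColor(s['pixels'],cv2.COLOR_RGB2BGR))
    return s
def ray(s,uv):
    p=cv2.undistortPoints(np.array(uv,float).reshape(-1,1,2),np.array(s['intrinsics']),np.array(s['dist'])).reshape(-1,2)
    d=np.c_[p,np.ones(len(p))]@np.array(s['rotation']).T
    return np.array(s['eye']),d
def onz(s,uv,z):
    e,d=ray(s,uv); return e+d*((z-e[2])/d[:,2])[:,None]
def proj(s,P):
    R=np.array(s['rotation']);t=-R.T@np.array(s['eye'])
    return cv2.projectPoints(np.array(P,float).reshape(-1,3),cv2.Rodrigues(R.T)[0],t,np.array(s['intrinsics']),np.array(s['dist']))[0].reshape(-1,2)
E
python3 - <<'E'
from h import *
for n in ['top','side']:
    s=snap(n,n+'0.png'); print(n,s['eye'],np.array(s['rotation']).round(3).tolist())
st=readout.sense(); print({k:np.round(v,3).tolist() for k,v in st.items()})
a=cv2.imread('pics/top0.png');b=cv2.imread('pics/side0.png')
E
```

```text
pics
top [ 0.46081196 -0.00248393  0.7750828 ] [0.708, -0.701, 0.073, -0.055]
side [0.32248536 0.41916418 0.65624974] [-0.243, 0.898, -0.356, 0.092]
{'t': 0.1, 'q': [-1.32, 0.528, 1.434, 0.0, 1.181, -0.179], 'qd': [-0.001, -0.001, -0.005, -0.0, 0.001, -0.002], 'tau': [-0.001, -44.33, -17.859, -0.0, 0.004, -0.0], 'tcp_pos': [0.26, -0.567, 0.216], 'tool_rot': [0.977, 0.213, -0.0, -0.001], 'force': [-0.243, 0.356, 0.856], 'ft_torque': [-0.02, 0.022, -0.032], 'gripper_force': 0.0, 'finger_gap': 0.999}
```

View pics/top0.png

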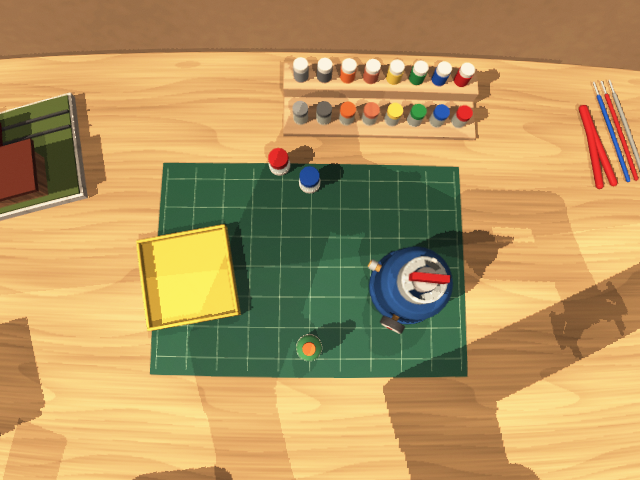

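View pics/side0.png

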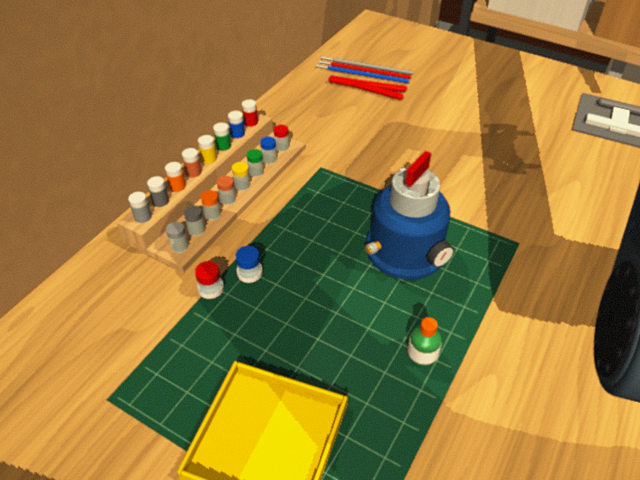

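The top view shows the wing at about (430,278) on the neck at (425,280), the dish at (188,277), the glue at (308,348), and the jars at (278,160) and (310,180). The side view agrees. `rotation` is a quaternion, so I'll fix the helper.

```bash
sed -i "s/np.array(s\['rotation'\])/Rot.from_quat(s['rotation']).as_matrix()/; 1a from scipy.spatial.transform import Rotation as Rot" h.py
cat >> h.py <<'E'
def redmask(s,roi):
    u0,v0,u1,v1=roi; h=cv2.cvtColor(s['pixels'],cv2.COLOR_RGB2HSV); m=np.zeros(h.shape[:2],np.uint8)
    k=((h[...,0]<6)|(h[...,0]>174))&(h[...,1]>170)&(h[...,2]>70)
    m[v0:v1,u0:u1]=k[v0:v1,u0:u1]*255; return m
E
python3 - <<'E'
from h import *
t=snap('top'); s=snap('side')
m=redmask(t,(380,240,470,320)); c=max(cv2.findContours(m,0,1)[0],key=cv2.contourArea)
r=cv2.minAreaRect(c); print('rect',r)
b=cv2.boxPoints(r); print('box z.172',onz(t,b,.172).round(4).tolist(), 'c',onz(t,[r[0]],.172).round(4))
m2=redmask(s,(390,140,445,200)); c2=max(cv2.findContours(m2,0,1)[0],key=cv2.contourArea)
r2=cv2.minAreaRect(c2);print(r2,onz(s,[r2[0]],.159).round(4))
h=cv2.cvtColor(t['pixels'],cv2.COLOR_RGB2HSV)
y=((h[...,0]>20)&(h[...,0]<35)&(h[...,1]>150)&(h[...,2]>110)).astype(np.uint8)*255; y[:,:120]=0;y[:,260:]=0;y[:210]=0;y[345:]=0
y=cv2.morphologyEx(y,cv2.MORPH_OPEN,np.ones((5,5)))
c=max(cv2.findContours(y,0,1)[0],key=cv2.contourArea);r=cv2.minAreaRect(c);print('dish',r)
B=onz(t,cv2.boxPoints(r),.022)
print(B.round(4).tolist(),B.mean(0),np.linalg.norm(np.diff(B,axis=0),axis=1))
print('obj',onz(t,[(308,348),(278,157),(310,177),(188,277)],.05).round(3).tolist())
w=snap('wrist'); print(w['eye'])
crop=cv2.cvtColor(t['pixels'],cv2.COLOR_RGB2BGR)[235:325,365:475]
crop2=cv2.cvtColor(s['pixels'],cv2.COLOR_RGB2BGR)[135:235,360:460]
cv2.imwrite('pics/c1.png',np.hstack([cv2.resize(crop,(400,330),interpolation=2),cv2.resize(crop2,(330,330),interpolation=2)]))
E
```

```text
rect ((429.1485290527344, 277.51483154296875), (40.199501037597656, 8.95533561706543), 5.710592269897461)
box z.172 [[0.5135, -0.1294, 0.172], [0.5252, -0.1308, 0.172], [0.5202, -0.184, 0.172], [0.5085, -0.1824, 0.172]] c [[ 0.5169 -0.1566  0.172 ]]
((416.9792175292969, 168.4808349609375), (13.961265563964844, 39.0576286315918), 42.709388732910156) [[ 0.5178 -0.1587  0.159 ]]
dish ((191.42584228515625, 275.6712341308594), (83.4963607788086, 79.43174743652344), 80.94210815429688)
[[0.5859, 0.2708, 0.022], [0.6085, 0.1413, 0.022], [0.4749, 0.1146, 0.022], [0.4526, 0.2403, 0.022]] [0.53045342 0.19178315 0.022     ] [0.13145253 0.13624259 0.12765119]
obj [[0.419, 0.001, 0.05], [0.722, 0.054, 0.05], [0.689, 0.001, 0.05], [0.525, 0.189, 0.05]]
[ 0.32250745 -0.54062565  0.37217933]
```

View pics/c1.png

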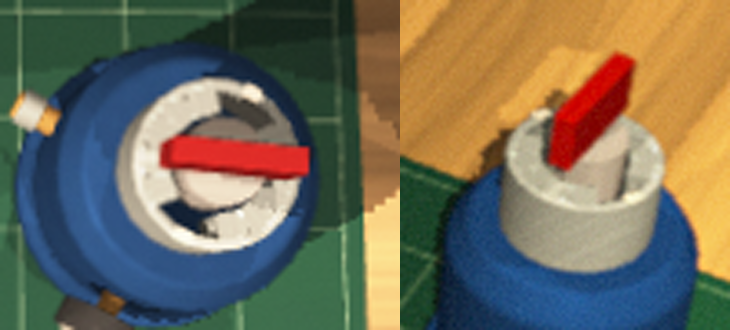

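The crop shows the wing nearly along image-horizontal. A notch dab is at crop (250,92), so the notches run upper-right to lower-left. Next I'll raise and spin to align with the wing, then get a closer wrist look.

>>> send_rows(commands="85 0 0 -0.35 -1;85 0 0 -0.35 -1;85 0 0 -0.35 -1;85 0 0 -0.35 -1;85 0 0 -0.35 -1;85 0 0 -0.35 -1;85 0 0 -0.35 -1;85 0 0 -0.35 -1;85 0 0 -0.35 -1;85 0 0 -0.35 -1;85 0 0 -0.35 -1;85 0 0 -0.35 -1;85 0 0 -0.35 -1;85 0 0 -0.35 -1;85 0 0 -0.35 -1;85 0 0 0 0;85 0 0 0 0", grip_force=40)

```text
t: 1.67
tcp_pos: [0.2605, -0.5682, 0.3221]
tool_rot: [0.74, 0.673, -0.0, 0.0]
force: [-0.3, 1.0, -0.1]
finger_gap: 0.994
gripper_force: 0.0
```

```bash
cat >> h.py <<'E'
def tool():
    st=readout.sense(); R=Rot.from_quat(st['tool_rot']).as_matrix(); return st,np.array(st['tcp_pos']),R
def plan(P,yaw=None):
    st,p,R=tool(); y=np.degrees(np.arctan2(R[1,0],R[0,0])); d=R.T@(np.array(P)-p)/.02
    print('t',round(st['t'],2),'tcp',p.round(4),'yaw',round(y,2),'shift units',d.round(2),'spin units',None if yaw is None else round(-(yaw-y)/4,2))
E
python3 - <<'E'
from h import *
w=snap('wrist');st,p,R=tool()
Rw=Rot.from_quat(w['rotation']).as_matrix()
print('cam in tool',R.T@(w['eye']-p),'axis in tool',R.T@Rw[:,2], 'R',(R.T@Rw).round(2).tolist(),w['intrinsics'])
plan([.517,-.157,.30],84.6)
E
```

```text
cam in tool [ 0.06649734  0.00108959 -0.15632549] axis in tool [-2.65882317e-01  6.90130497e-04  9.64005247e-01] R [[-0.0, -0.96, -0.27], [1.0, -0.0, 0.0], [-0.0, -0.27, 0.96]] [[432.53258925   0.         316.27828571]
 [  0.         432.53258925 236.07291113]
 [  0.           0.           1.        ]]
t 1.72 tcp [ 0.2604 -0.5679  0.3215] yaw 84.53 shift units [21.67 10.81  1.09] spin units -0.02
```

>>> send_rows(commands="85 1 0.54 0 0;85 1 0.54 0 0;85 1 0.54 0 0;85 1 0.54 0 0;85 1 0.54 0 0;85 1 0.54 0 0;85 1 0.54 0 0;85 1 0.54 0 0;85 1 0.54 0 0;85 1 0.54 0 0;85 1 0.54 0 0;85 1 0.54 0 0;85 1 0.54 0 0;85 1 0.54 0 0;85 1 0.54 0 0;85 1 0.54 0 0;85 1 0.54 0 0;85 1 0.54 0 0;85 1 0.54 0 0;85 1 0.54 0 0")

```text
t: 3.38
tcp_pos: [0.5131, -0.1889, 0.3211]
tool_rot: [0.74, 0.673, -0.0, -0.001]
force: [-0.2, -0.9, 0.0]
finger_gap: 0.998
gripper_force: 0.0
```

>>> send_rows(commands="85 0.84 0 0.3 0;85 0 0 0.3 0;85 0 0 0 0;85 0 0 0 0;85 0 0 0 0")

```text
t: 3.8
tcp_pos: [0.5143, -0.1744, 0.3098]
tool_rot: [0.74, 0.673, -0.0, -0.0]
force: [-0.7, 0.3, 0.9]
finger_gap: 1.0
gripper_force: 0.0
```

```bash
python3 - <<'E'
from h import *
w=snap('wrist','w1.png');
m=redmask(w,(150,50,500,450)); c=max(cv2.findContours(m,0,1)[0],key=cv2.contourArea)
r=cv2.minAreaRect(c);b=cv2.boxPoints(r);print(r)
B=onz(w,b,.172);print(B.round(4).tolist(),B.mean(0).round(4))
plan([.517,-.157,.30],84.6)
E
```

```text
((319.5, 192.5), (73.0, 13.0), 90.0)
[[0.5172, -0.1329, 0.172], [0.5259, -0.1337, 0.172], [0.5213, -0.184, 0.172], [0.5123, -0.1831, 0.172]] [ 0.5192 -0.1584  0.172 ]
t 3.85 tcp [ 0.5144 -0.1745  0.31  ] yaw 84.53 shift units [0.88 0.04 0.5 ] spin units -0.02
```

View pics/w1.png

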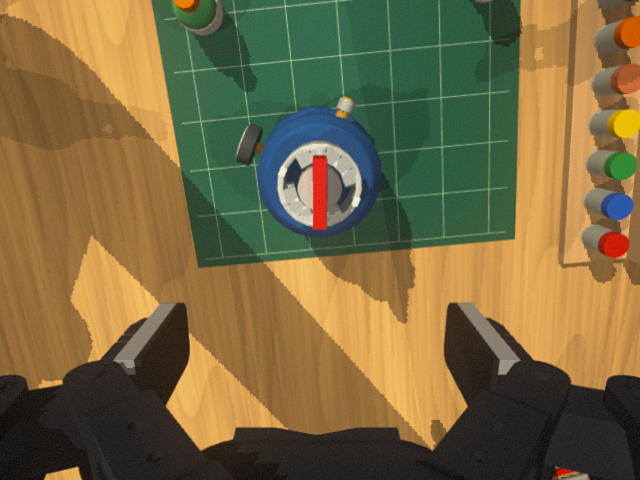

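The wrist view shows the wing along the tool's x, at (319,192), inside the neck rim at about (320,185). White dabs are near (355,203) and (285,170). I'll measure the neck and notch direction now.

```bash
python3 - <<'E'
from h import *
w=snap('wrist'); im=w['pixels']; h=cv2.cvtColor(im,cv2.COLOR_RGB2HSV)
m=((h[...,1]<70)&(h[...,2]>90)).astype(np.uint8)*255
k=np.zeros_like(m);k[130:240,262:378]=255;m&=k
c=np.vstack(cv2.findContours(m,0,1)[0]); hull=cv2.convexHull(c)
e=cv2.fitEllipse(hull);print('ell',e)
H=onz(w,hull.reshape(-1,2),.135);A=np.c_[2*H[:,:2],np.ones(len(H))];x=np.linalg.lstsq(A,(H[:,:2]**2).sum(1),rcond=None)[0]
print('neck',x[:2],'r',np.sqrt(x[2]+x[0]**2+x[1]**2))
b=((im.min(2)>225)).astype(np.uint8)*255&k
n,l,s,cc=cv2.connectedComponentsWithStats(b)
for i in range(1,n):
    if s[i,4]>3: print(s[i,4],cc[i].round(1),onz(w,[cc[i]],.135).round(4))
cr=cv2.resize(cv2.cvtColor(im,cv2.COLOR_RGB2BGR)[130:240,262:378],None,fx=5,fy=5,interpolation=2);cv2.imwrite('pics/w2.png',cr)
E
```

```text
ell ((310.6240234375, 196.56146240234375), (114.08656311035156, 129.73265075683594), 121.16527557373047)
neck [ 0.51198111 -0.16932412] r 0.046242304721955084
```

View pics/w2.png

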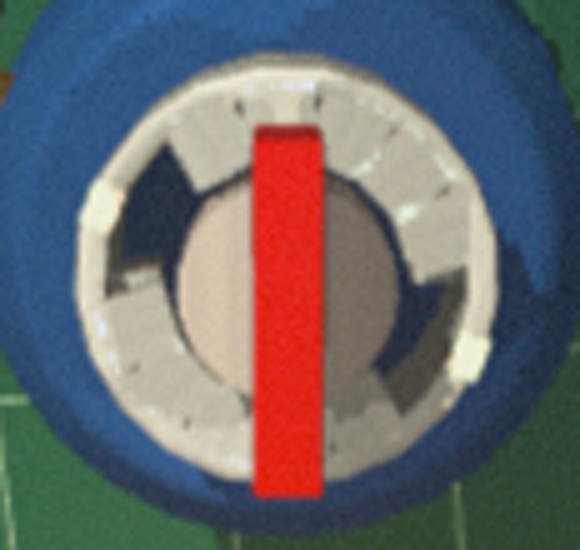

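The crop shows the dabs at crop (101,208) and (470,357), i.e. image (282.2,171.6) and (356,201.4). The wing is vertical between them.

```bash
python3 - <<'E'
from h import *
w=snap('wrist')
D=onz(w,[(282.2,171.6),(356,201.4)],.135);d=D[0]-D[1]
print(D.round(4).tolist(),'mid',D.mean(0).round(4),'len',np.linalg.norm(d),'ang',np.degrees(np.arctan2(d[1],d[0])))
W=onz(w,[(262+288/5,130+140/5),(262+288/5,130+496/5)],.172);d=W[0]-W[1]
print(W.round(4).tolist(),W.mean(0).round(4),'len',np.linalg.norm(d),'ang',np.degrees(np.arctan2(d[1],d[0])))
n=D.mean(0)
plan([n[0],n[1],.25])
E
```

```text
[[0.4924, -0.1456, 0.135], [0.5467, -0.174, 0.135]] mid [ 0.5196 -0.1598  0.135 ] len 0.06134530333276399 ang 152.3640644401843
[[0.5217, -0.1348, 0.172], [0.5171, -0.184, 0.172]] [ 0.5194 -0.1594  0.172 ] len 0.049398893073311086 ang 84.57741049472938
t 3.95 tcp [ 0.5145 -0.1744  0.3101] yaw 84.54 shift units [0.75 0.18 3.01] spin units None
```

Neck and wing axes agree within 0.5 mm at about (0.5195, -0.1596). The wing is at 84.6°, the notches at 152.4°, so 67.8° to turn. I'll descend to TCP z ≈ 0.155, which keeps the tips clear of the lip while pressing.

>>> send_rows(commands="50 0.25 0.06 0.5 0;50 0.25 0.06 0.5 0;50 0.25 0.06 0.5 0;50 0 0 0.5 0;50 0 0 0.5 0;50 0 0 0.5 0;50 0 0 0.5 0;50 0 0 0.5 0;50 0 0 0.5 0;50 0 0 0.5 0;50 0 0 0 0;50 0 0 0 0")

```text
t: 4.95
tcp_pos: [0.5192, -0.1587, 0.2092]
tool_rot: [0.74, 0.673, -0.0, -0.001]
force: [-0.3, -0.8, 0.2]
finger_gap: 0.584
gripper_force: 0.0
```

```bash
python3 - <<'E'
from h import *
plan([.5195,-.1596,.155],84.6); st=readout.sense(); print(np.round(st['force'],2),np.round(st['ft_torque'],3))
E
```

```text
t 4.95 tcp [ 0.5192 -0.1587  0.2092] yaw 84.62 shift units [-0.05  0.02  2.71] spin units 0.0
[-0.29 -0.79  0.2 ] [-0.048 -0.012  0.008]
```

>>> send_rows(commands="50 -0.05 0.02 0.5 0;50 0 0 0.5 0;50 0 0 0.5 0;50 0 0 0.5 0;50 0 0 0.4 0;50 0 0 0.3 0;50 0 0 0 0;30 0 0 0 0;20 0 0 0 0;5 0 0 0 0;5 0 0 0 0;5 0 0 0 0;5 0 0 0 0;5 0 0 0 0;5 0 0 0 0", grip_force=40)

```text
t: 6.2
tcp_pos: [0.52, -0.16, 0.1564]
tool_rot: [0.739, 0.673, 0.0, 0.0]
force: [-1.9, -0.2, 4.9]
finger_gap: 0.075
gripper_force: 39.7
```

```bash
cat > f.py <<'E'
from h import *
st,p,R=tool(); print(round(st['t'],2),'tcp',p.round(4),'yaw',round(np.degrees(np.arctan2(R[1,0],R[0,0])),2),'F',np.round(st['force'],2),'T',np.round(st['ft_torque'],3),'gap',round(st['finger_gap']*85.4,1),'gf',st['gripper_force'],'tilt',R[:2,2].round(4))
E
python3 f.py
```

```text
6.2 tcp [ 0.52   -0.16    0.1564] yaw 84.63 F [-1.91 -0.17  4.92] T [-0.011  0.308 -0.016] gap 6.4 gf 39.66153427027166 tilt [ 0.0006 -0.0005]
```

>>> send_rows(commands="5 0 0 0 -0.25;5 0 0 0 -0.25;5 0 0 0 -0.25;5 0 0 0 -0.25;5 0 0 0 -0.25;5 0 0 0 -0.25;5 0 0 0 -0.25;5 0 0 0 -0.25;5 0 0 0 0")

```text
t: 6.95
tcp_pos: [0.5204, -0.1603, 0.1564]
tool_rot: [0.69, 0.723, 0.0, 0.001]
force: [-1.0, -1.5, 6.1]
finger_gap: 0.08
gripper_force: 39.8
```

```bash
python3 f.py
```

```text
6.95 tcp [ 0.5204 -0.1603  0.1564] yaw 92.69 F [-1.04 -1.51  6.14] T [-0.068  0.28  -0.063] gap 6.8 gf 39.768158392980695 tilt [ 0.0015 -0.0011]
```

>>> send_rows(commands="5 0 0 0 -0.19;5 0 0 0 -0.19;5 0 0 0 0")

```text
t: 7.2
tcp_pos: [0.5205, -0.1603, 0.1564]
tool_rot: [0.681, 0.733, 0.0, 0.001]
force: [-1.5, -0.9, 4.2]
finger_gap: 0.076
gripper_force: 39.7
```

```bash
python3 f.py
```

```text
7.2 tcp [ 0.5205 -0.1603  0.1564] yaw 94.2 F [-1.52 -0.89  4.25] T [-0.078  0.257 -0.003] gap 6.5 gf 39.713693261146545 tilt [ 0.0015 -0.0011]
```

>>> send_rows(commands="5 0 0 0 -0.19;5 0 0 0 -0.19;5 0 0 0 0")

```text
t: 7.45
tcp_pos: [0.5204, -0.1603, 0.1564]
tool_rot: [0.671, 0.741, 0.0, 0.001]
force: [-1.8, -1.9, 5.1]
finger_gap: 0.078
gripper_force: 39.8
```

```bash
python3 f.py
```

```text
7.45 tcp [ 0.5204 -0.1603  0.1564] yaw 95.71 F [-1.8  -1.88  5.12] T [-0.119  0.184 -0.074] gap 6.6 gf 39.79030080950906 tilt [ 0.0014 -0.0011]
```

>>> send_rows(commands="5 0 0 0 -0.19;5 0 0 0 -0.19;5 0 0 0 0")

```text
t: 7.7
tcp_pos: [0.5202, -0.1604, 0.1564]
tool_rot: [0.661, 0.75, -0.0, 0.001]
force: [-1.4, -0.5, 5.5]
finger_gap: 0.076
gripper_force: 40.1
```

```bash
python3 f.py
```

```text
7.7 tcp [ 0.5202 -0.1604  0.1564] yaw 97.22 F [-1.44 -0.52  5.5 ] T [-0.22   0.265 -0.099] gap 6.5 gf 40.129523570649326 tilt [ 0.0011 -0.0011]
```

>>> send_rows(commands="5 0 0 0 -0.19;5 0 0 0 -0.19;5 0 0 0 0")

```text
t: 7.95
tcp_pos: [0.5201, -0.1604, 0.1564]
tool_rot: [0.651, 0.759, -0.0, 0.001]
force: [-2.5, -0.8, 5.7]
finger_gap: 0.077
gripper_force: 40.5
```

```bash
python3 f.py
```

```text
7.95 tcp [ 0.5201 -0.1604  0.1564] yaw 98.74 F [-2.53 -0.81  5.66] T [-0.153  0.36  -0.144] gap 6.6 gf 40.46444853069261 tilt [ 0.0007 -0.001 ]
```

>>> send_rows(commands="5 0 0 0 -0.12;5 0 0 0 -0.12;5 0 0 0 0")

```text
t: 8.2
tcp_pos: [0.52, -0.1604, 0.1563]
tool_rot: [0.645, 0.764, -0.0, 0.001]
force: [-2.7, -2.2, 5.1]
finger_gap: 0.078
gripper_force: 40.3
```

```bash
python3 f.py
```

```text
8.2 tcp [ 0.52   -0.1604  0.1563] yaw 99.69 F [-2.67 -2.19  5.13] T [-0.236  0.394 -0.163] gap 6.7 gf 40.26319529861212 tilt [ 0.0005 -0.001 ]
```

>>> send_rows(commands="5 0 0 0 -0.12;5 0 0 0 -0.12;5 0 0 0 0")

```text
t: 8.45
tcp_pos: [0.5198, -0.1604, 0.1563]
tool_rot: [0.638, 0.77, -0.0, 0.0]
force: [-1.9, -2.0, 6.2]
finger_gap: 0.08
gripper_force: 40.4
```

```bash
python3 f.py
```

```text
8.45 tcp [ 0.5198 -0.1604  0.1563] yaw 100.65 F [-1.87 -2.04  6.21] T [-0.25   0.493 -0.169] gap 6.9 gf 40.367656499147415 tilt [ 0.0002 -0.001 ]
```

>>> send_rows(commands="5 0 0 0 -0.12;5 0 0 0 -0.12;5 0 0 0 0")

```text
t: 8.7
tcp_pos: [0.5198, -0.1604, 0.1563]
tool_rot: [0.632, 0.775, -0.0, 0.0]
force: [-3.0, -1.7, 6.1]
finger_gap: 0.079
gripper_force: 40.5
```

```bash
python3 f.py
```

```text
8.7 tcp [ 0.5198 -0.1604  0.1563] yaw 101.6 F [-3.01 -1.72  6.06] T [-0.28   0.455 -0.243] gap 6.8 gf 40.50466267392039 tilt [ 0.0001 -0.001 ]
```

>>> send_rows(commands="5 0 0 0 0")

```text
t: 8.78
tcp_pos: [0.5198, -0.1604, 0.1563]
tool_rot: [0.632, 0.775, -0.0, 0.0]
force: [-2.1, -1.0, 5.4]
finger_gap: 0.082
gripper_force: 40.5
```

```bash
python3 f.py; python3 - <<'E'
from h import *
w=snap('wrist')
cv2.imwrite('pics/w3.png',cv2.cvtColor(w['pixels'],cv2.COLOR_RGB2BGR))
for i in range(3):
    snap('wrist'); print(np.round(readout.sense()['ft_torque'],3))
E
```

```text
8.78 tcp [ 0.5198 -0.1604  0.1563] yaw 101.58 F [-2.08 -1.01  5.42] T [-0.314  0.443 -0.186] gap 7.0 gf 40.50642432644963 tilt [ 0.0002 -0.001 ]
[-0.268  0.4   -0.211]
[-0.29   0.502 -0.236]
[-0.225  0.489 -0.262]
```

View pics/w3.png

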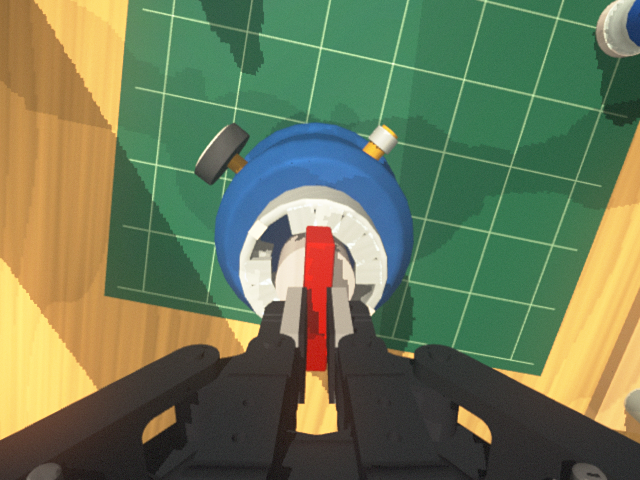

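The picture shows the wing held between the pads at (318,300), leaning slightly relative to them. I'll measure how far it lags behind the tool, since a lag would mean it bears on the stop.

```bash
cat > lag.py <<'E'
from h import *
s=snap('wrist'); m=redmask(s,(270,200,360,400)); out=[]
L=[];Rr=[]
for v in range(250,286,3):
    u=np.where(m[v]>0)[0]; L.append((u[0],v));Rr.append((u[-1],v))
st,p,R=tool(); y=np.degrees(np.arctan2(R[1,0],R[0,0]))
z=p[2]+.0155
for E in (L,Rr):
    P=onz(s,E,z); a=np.polyfit(P[:,1],P[:,0],1)[0]; print('edge ang',round(90-np.degrees(np.arctan(a)),2),'tool yaw',round(y,2))
print(L[0],L[-1],Rr[0],Rr[-1])
E
python3 lag.py
```

```text
edge ang 98.27 tool yaw 101.58
edge ang 98.15 tool yaw 101.58
(np.int64(306), 250) (np.int64(304), 283) (np.int64(333), 250) (np.int64(331), 283)
```

>>> send_rows(commands="5 0 0 0 -0.12;5 0 0 0 -0.12;5 0 0 0 0")

```text
t: 9.28
tcp_pos: [0.5198, -0.1604, 0.1563]
tool_rot: [0.626, 0.78, -0.0, 0.0]
force: [-2.4, -0.7, 5.8]
finger_gap: 0.077
gripper_force: 40.7
```

```bash
python3 f.py; python3 lag.py;  python3 f.py
```

```text
9.28 tcp [ 0.5198 -0.1604  0.1563] yaw 102.55 F [-2.36 -0.68  5.79] T [-0.297  0.433 -0.265] gap 6.6 gf 40.71645889431238 tilt [ 0.0001 -0.001 ]
edge ang 99.31 tool yaw 102.53
edge ang 98.45 tool yaw 102.53
(np.int64(306), 250) (np.int64(305), 283) (np.int64(334), 250) (np.int64(331), 283)
9.33 tcp [ 0.5198 -0.1605  0.1563] yaw 102.53 F [-2.46 -1.69  5.83] T [-0.253  0.493 -0.218] gap 6.7 gf 40.71504629217088 tilt [ 0.0002 -0.001 ]
```

Torque is about 0.25 Nm against 0.1 at most when turning freely, and the wing sits at about 98.7°, 53–54° short of the notches. That is within the stop's range. I'll ease off and press about 5 mm.

>>> send_rows(commands="5 0 0 0 0.3;5 0 0 0 0.3;5 0 0 0 0.3;5 0 0 0 0.3;5 0 0 0 0", grip_force=60)

```text
t: 9.75
tcp_pos: [0.5201, -0.1604, 0.1564]
tool_rot: [0.658, 0.753, -0.0, 0.001]
force: [-1.5, -0.7, 5.8]
finger_gap: 0.072
gripper_force: 49.5
```

```bash
python3 f.py; python3 lag.py;  python3 f.py
```

```text
9.75 tcp [ 0.5201 -0.1604  0.1564] yaw 97.73 F [-1.53 -0.73  5.77] T [-0.208  0.362 -0.057] gap 6.1 gf 49.50594395464577 tilt [ 0.0008 -0.0012]
edge ang 96.72 tool yaw 97.77
edge ang 98.15 tool yaw 97.77
(np.int64(304), 250) (np.int64(304), 283) (np.int64(330), 250) (np.int64(330), 283)
9.8 tcp [ 0.5201 -0.1604  0.1564] yaw 97.77 F [-3.04 -1.4   5.51] T [-0.17   0.341 -0.026] gap 6.3 gf 49.50504928077862 tilt [ 0.0008 -0.0012]
```

>>> send_rows(commands="5 0 0 0.05 0;5 0 0 0.05 0;5 0 0 0.05 0;5 0 0 0 0")

```text
t: 10.13
tcp_pos: [0.5203, -0.1604, 0.1537]
tool_rot: [0.658, 0.753, -0.0, 0.001]
force: [-1.8, -0.5, 7.5]
finger_gap: 0.075
gripper_force: 50.3
```

```bash
python3 f.py
```

```text
10.13 tcp [ 0.5203 -0.1604  0.1537] yaw 97.78 F [-1.78 -0.46  7.46] T [-0.165  0.368 -0.06 ] gap 6.4 gf 50.25124058944016 tilt [ 0.0013 -0.0013]
```

>>> send_rows(commands="5 0 0 0.05 0;5 0 0 0.05 0;5 0 0 0.05 0;5 0 0 0.03 0;5 0 0 0 0;5 0 0 0 0")

```text
t: 10.63
tcp_pos: [0.5208, -0.1607, 0.1507]
tool_rot: [0.657, 0.753, 0.0, 0.002]
force: [-2.6, -0.1, 10.6]
finger_gap: 0.076
gripper_force: 50.9
```

```bash
python3 f.py
```

```text
10.63 tcp [ 0.5208 -0.1607  0.1507] yaw 97.78 F [-2.64 -0.1  10.63] T [-0.211  0.378 -0.017] gap 6.5 gf 50.891290828585625 tilt [ 0.0024 -0.002 ]
```

>>> send_rows(commands="5 0 0 0 -0.25;5 0 0 0 -0.25;5 0 0 0 -0.25;5 0 0 0 -0.25;5 0 0 0 -0.25;5 0 0 0 -0.25;5 0 0 0 0")

```text
t: 11.22
tcp_pos: [0.5211, -0.1608, 0.1508]
tool_rot: [0.617, 0.787, 0.0, 0.002]
force: [-1.3, -1.5, 10.0]
finger_gap: 0.069
gripper_force: 50.9
```

```bash
python3 f.py;python3 lag.py;  python3 f.py
```

```text
11.22 tcp [ 0.5211 -0.1608  0.1508] yaw 103.81 F [-1.28 -1.49  9.98] T [-0.143  0.33  -0.056] gap 5.9 gf 50.87067173793912 tilt [ 0.0032 -0.0023]
edge ang 103.27 tool yaw 103.78
edge ang 104.24 tool yaw 103.78
(np.int64(303), 250) (np.int64(303), 283) (np.int64(330), 250) (np.int64(330), 283)
11.27 tcp [ 0.5211 -0.1609  0.1508] yaw 103.78 F [-2.11 -0.5   9.82] T [-0.123  0.355  0.014] gap 5.8 gf 50.871877977624536 tilt [ 0.0032 -0.0023]
```

Torque stays below 0.06 Nm past the old stop angle, so the cap is through. Turning on.

>>> send_rows(commands="5 0 0 0 -0.4;5 0 0 0 -0.4;5 0 0 0 -0.4;5 0 0 0 -0.4;5 0 0 0 -0.4;5 0 0 0 -0.4;5 0 0 0 -0.4;5 0 0 0 -0.4;5 0 0 0 -0.4;5 0 0 0 -0.4;5 0 0 0 -0.4;5 0 0 0 -0.4;5 0 0 0 -0.4;5 0 0 0 -0.4;5 0 0 0 -0.4;5 0 0 0 0")

```text
t: 12.6
tcp_pos: [0.5211, -0.1608, 0.1507]
tool_rot: [0.44, 0.898, -0.0, 0.002]
force: [-1.5, -1.0, 9.8]
finger_gap: 0.065
gripper_force: 51.3
```

```bash
python3 f.py;python3 lag.py
```

```text
12.6 tcp [ 0.5211 -0.1608  0.1507] yaw 127.82 F [-1.53 -0.96  9.79] T [-0.132  0.29  -0.073] gap 5.6 gf 51.27824304392561 tilt [ 0.0033 -0.0021]
edge ang 126.58 tool yaw 127.77
edge ang 126.53 tool yaw 127.77
(np.int64(304), 250) (np.int64(303), 283) (np.int64(331), 250) (np.int64(330), 283)
```

>>> send_rows(commands="5 0 0 0 -0.3;5 0 0 0 -0.3;5 0 0 0 -0.3;5 0 0 0 -0.3;5 0 0 0 -0.3;5 0 0 0 -0.3;5 0 0 0 -0.3;5 0 0 0 -0.3;5 0 0 0 -0.3;5 0 0 0 -0.3;5 0 0 0 -0.3;5 0 0 0 -0.3;5 0 0 0 -0.3;5 0 0 0 0")

```text
t: 13.82
tcp_pos: [0.5212, -0.1607, 0.1508]
tool_rot: [0.314, 0.949, -0.0, 0.002]
force: [-0.8, -0.1, 8.6]
finger_gap: 0.071
gripper_force: 51.3
```

```bash
python3 f.py;python3 lag.py
```

```text
13.82 tcp [ 0.5212 -0.1607  0.1508] yaw 143.39 F [-0.81 -0.06  8.57] T [-0.038  0.238 -0.107] gap 6.0 gf 51.292328692507 tilt [ 0.0035 -0.0019]
edge ang 142.88 tool yaw 143.37
edge ang 141.6 tool yaw 143.37
(np.int64(304), 250) (np.int64(304), 283) (np.int64(331), 250) (np.int64(330), 283)
```

>>> send_rows(commands="5 0 0 0 -0.25;5 0 0 0 -0.25;5 0 0 0 -0.25;5 0 0 0 -0.25;5 0 0 0 -0.25;5 0 0 0 -0.25;5 0 0 0 -0.25;5 0 0 0 -0.25;5 0 0 0 0")

```text
t: 14.62
tcp_pos: [0.5213, -0.1606, 0.1508]
tool_rot: [0.247, 0.969, -0.0, 0.002]
force: [-1.2, -0.4, 10.0]
finger_gap: 0.07
gripper_force: 51.3
```

```bash
python3 f.py;python3 lag.py
```

```text
14.62 tcp [ 0.5213 -0.1606  0.1508] yaw 151.38 F [-1.23 -0.38 10.02] T [-0.026  0.303 -0.085] gap 6.0 gf 51.273753507994115 tilt [ 0.0036 -0.0018]
edge ang 150.88 tool yaw 151.36
edge ang 149.51 tool yaw 151.36
(np.int64(304), 250) (np.int64(304), 283) (np.int64(331), 250) (np.int64(330), 283)
```

>>> send_rows(commands="5 0 0 0 -0.2;5 0 0 0 -0.2;5 0 0 0 0")

```text
t: 14.92
tcp_pos: [0.5213, -0.1606, 0.1508]
tool_rot: [0.234, 0.972, -0.0, 0.002]
force: [-1.7, -0.5, 9.4]
finger_gap: 0.07
gripper_force: 51.3
```

```bash
python3 f.py;python3 lag.py
```

```text
14.92 tcp [ 0.5213 -0.1606  0.1508] yaw 152.98 F [-1.71 -0.47  9.41] T [-0.002  0.293 -0.039] gap 6.0 gf 51.27563674002886 tilt [ 0.0036 -0.0018]
edge ang 152.47 tool yaw 152.96
edge ang 151.1 tool yaw 152.96
(np.int64(304), 250) (np.int64(304), 283) (np.int64(331), 250) (np.int64(330), 283)
```

>>> send_rows(commands="5 0 0 -0.06 0;5 0 0 -0.06 0;5 0 0 -0.06 0;5 0 0 -0.06 0;5 0 0 -0.06 0;5 0 0 0 0")

```text
t: 15.47
tcp_pos: [0.5212, -0.1605, 0.1562]
tool_rot: [0.234, 0.972, -0.0, 0.002]
force: [-0.5, -0.4, 6.0]
finger_gap: 0.073
gripper_force: 49.5
```

```bash
python3 f.py
```

```text
15.47 tcp [ 0.5212 -0.1605  0.1562] yaw 152.96 F [-0.55 -0.45  6.  ] T [-0.087  0.05  -0.047] gap 6.2 gf 49.47379885241389 tilt [ 0.0033 -0.0015]
```

>>> send_rows(commands="5 0 0 -0.05 0;5 0 0 -0.05 0;5 0 0 0 0")

```text
t: 15.72
tcp_pos: [0.521, -0.1603, 0.1579]
tool_rot: [0.234, 0.972, -0.0, 0.001]
force: [0.4, -0.4, 4.1]
finger_gap: 0.071
gripper_force: 49.1
```

```bash
python3 f.py
```

```text
15.72 tcp [ 0.521  -0.1603  0.1579] yaw 152.95 F [ 0.37 -0.37  4.05] T [-0.089 -0.174 -0.008] gap 6.0 gf 49.07737179659307 tilt [ 0.0026 -0.0011]
```

The spring follows smoothly with no pull, so the lugs are in the notches. Lifting on in small steps.

>>> send_rows(commands="5 0 0 -0.05 0;5 0 0 -0.05 0;5 0 0 -0.05 0;5 0 0 0 0")

```text
t: 16.05
tcp_pos: [0.5202, -0.1598, 0.1604]
tool_rot: [0.234, 0.972, 0.0, 0.0]
force: [2.3, 0.1, 2.8]
finger_gap: 0.069
gripper_force: 48.3
```

```bash
python3 f.py
```

```text
16.05 tcp [ 0.5202 -0.1598  0.1604] yaw 152.95 F [2.3  0.06 2.82] T [-0.024 -0.327 -0.031] gap 5.9 gf 48.306899182498455 tilt [ 0.0007 -0.0001]
```

>>> send_rows(commands="5 0 0 -0.05 0;5 0 0 -0.1 0;5 0 0 -0.1 0;5 0 0 -0.1 0;5 0 0 0 0")

```text
t: 16.47
tcp_pos: [0.5193, -0.1595, 0.1671]
tool_rot: [0.234, 0.972, 0.0, -0.001]
force: [-0.8, 0.1, -1.4]
finger_gap: 0.068
gripper_force: 47.2
```

```bash
python3 f.py
```

```text
16.47 tcp [ 0.5193 -0.1595  0.1671] yaw 152.95 F [-0.79  0.12 -1.43] T [-0.038  0.008 -0.009] gap 5.8 gf 47.22918950021267 tilt [-0.0012  0.0006]
```

The cap is free, with only its weight (1.4 N) on the wrist. Lift it and carry it to the dish.

>>> send_rows(commands="5 0 0 -0.3 0;5 0 0 -0.4 0;5 0 0 -0.5 0;5 0 0 -0.6 0;5 0 0 -0.7 0;5 0 0 -0.7 0;5 0 0 -0.6 0;5 0 0 -0.5 0;5 0 0 -0.3 0;5 0 0 0 0")

```text
t: 17.3
tcp_pos: [0.5207, -0.1602, 0.2613]
tool_rot: [0.234, 0.972, -0.0, 0.002]
force: [0.1, 0.3, -1.1]
finger_gap: 0.074
gripper_force: 47.3
```

>>> send_rows(commands="5 0.2 0.4 0 0;5 0.35 0.7 0 0;5 0.4 0.85 0 0;5 0.4 0.85 0 0;5 0.4 0.85 0 0;5 0.4 0.85 0 0;5 0.4 0.85 0 0;5 0.4 0.85 0 0;5 0.4 0.85 0 0;5 0.4 0.85 0 0;5 0.4 0.85 0 0;5 0.4 0.85 0 0;5 0.4 0.85 0 0;5 0.4 0.85 0 0;5 0.4 0.85 0 0;5 0.4 0.85 0 0;5 0.4 0.85 0 0;5 0.4 0.85 0 0;5 0.4 0.7 0 0;5 0.2 0.4 0 0")

```text
t: 18.97
tcp_pos: [0.5276, 0.1925, 0.2581]
tool_rot: [0.233, 0.972, -0.0, -0.001]
force: [-0.7, -0.2, -2.3]
finger_gap: 0.069
gripper_force: 47.3
```

>>> send_rows(commands="5 0 0 0 0;5 0 0 0 0;5 0 0 0 0")

```text
t: 19.22
tcp_pos: [0.5288, 0.1896, 0.2589]
tool_rot: [0.234, 0.972, -0.0, -0.0]
force: [0.3, -0.6, -0.9]
finger_gap: 0.07
gripper_force: 47.3
```

```bash
python3 f.py; python3 - <<'E'
from h import *
plan([.53,.19,.0444])
t=snap('top'); h=cv2.cvtColor(t['pixels'],cv2.COLOR_RGB2HSV)
a=snap('side','s2.png')
w=snap('wrist','w4.png')
E
```

```text
19.22 tcp [0.5288 0.1896 0.2589] yaw 152.93 F [ 0.32 -0.56 -0.94] T [-0.022  0.01  -0.018] gap 5.9 gf 47.32153521850705 tilt [-0.001  -0.0008]
t 19.22 tcp [0.5288 0.1896 0.2589] yaw 152.93 shift units [-0.05  0.06 10.72] spin units None
```

View pics/w4.png

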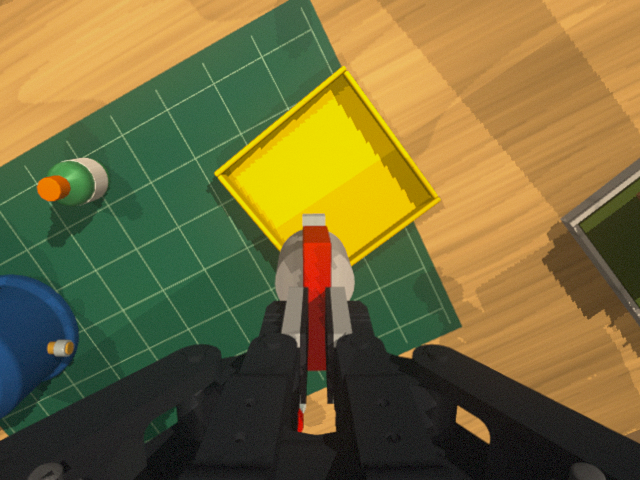

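View pics/s2.png

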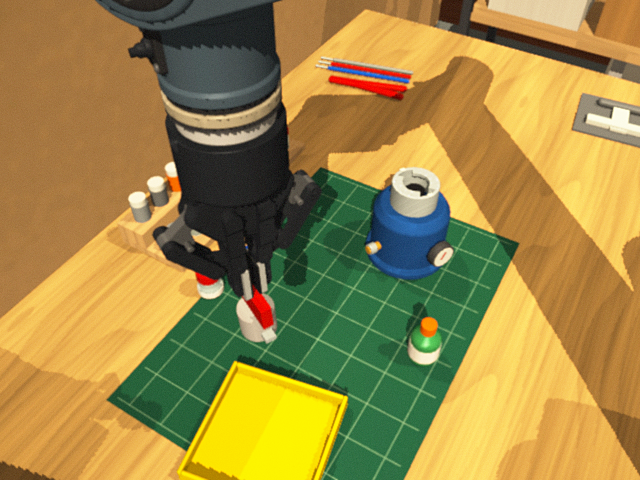

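The cap hangs upright in the gripper at (315,270) in the wrist view, with the tank open behind it. The dish corners are at (217,175), (345,68) and (440,200). I'll check the dish centre from opposite rim corners.

```bash
python3 - <<'E'
from h import *
w=snap('wrist'); C=onz(w,[(217,175),(440,200),(345,68)],.022); print(C.round(4).tolist(),C[:2].mean(0).round(4),'diag',np.linalg.norm(C[0]-C[1]),'sides',np.linalg.norm(C[2]-C[0]),np.linalg.norm(C[2]-C[1]))
c=C[:2].mean(0); plan([c[0],c[1],.0444])
E
```

```text
[[0.4745, 0.1162, 0.022], [0.5884, 0.2875, 0.022], [0.4457, 0.2599, 0.022]] [0.5314 0.2018 0.022 ] diag 0.2057063654484972 sides 0.1465714658152753 0.14530605492366788
t 19.42 tcp [0.5292 0.1894 0.2593] yaw 152.87 shift units [ 0.18  0.6  10.75] spin units None
```

>>> send_rows(commands="5 0.06 0.2 0.3 0;5 0.06 0.2 0.6 0;5 0.06 0.2 0.8 0;5 0 0 0.8 0;5 0 0 0.8 0;5 0 0 0.8 0;5 0 0 0.8 0;5 0 0 0.8 0;5 0 0 0.8 0;5 0 0 0.8 0;5 0 0 0.8 0;5 0 0 0.8 0;5 0 0 0.6 0;5 0 0 0.3 0;5 0 0 0 0;5 0 0 0 0")

```text
t: 20.75
tcp_pos: [0.5316, 0.2026, 0.0632]
tool_rot: [0.234, 0.972, 0.0, -0.0]
force: [-0.6, 0.3, -1.1]
finger_gap: 0.074
gripper_force: 47.3
```

```bash
python3 f.py
```

```text
20.75 tcp [0.5316 0.2026 0.0632] yaw 152.93 F [-0.59  0.35 -1.1 ] T [0.014 0.016 0.003] gap 6.3 gf 47.327308701351285 tilt [-0.0001  0.    ]
```

Contact is expected near TCP z ≈ 0.044, so I'll approach to 0.047 and then feel for it.

>>> send_rows(commands="5 0 0 0.2 0;5 0 0 0.2 0;5 0 0 0.15 0;5 0 0 0.15 0;5 0 0 0.1 0;5 0 0 0 0;5 0 0 0 0")

```text
t: 21.33
tcp_pos: [0.5312, 0.2026, 0.0472]
tool_rot: [0.234, 0.972, -0.0, -0.0]
force: [0.4, 0.9, -1.7]
finger_gap: 0.069
gripper_force: 47.2
```

```bash
python3 f.py
```

```text
21.33 tcp [0.5312 0.2026 0.0472] yaw 152.95 F [ 0.35  0.92 -1.69] T [-0.023 -0.009  0.018] gap 5.9 gf 47.22663201391697 tilt [-0.0003 -0.    ]
```

>>> send_rows(commands="5 0 0 0.03 0;5 0 0 0.03 0;5 0 0 0 0")

```text
t: 21.58
tcp_pos: [0.5313, 0.2026, 0.0461]
tool_rot: [0.234, 0.972, 0.0, 0.0]
force: [0.1, 0.7, -1.2]
finger_gap: 0.066
gripper_force: 47.2
```

```bash
python3 f.py
```

```text
21.58 tcp [0.5313 0.2026 0.0461] yaw 152.95 F [ 0.08  0.68 -1.21] T [-0.02  -0.038  0.023] gap 5.6 gf 47.22196910530329 tilt [0. 0.]
```

>>> send_rows(commands="5 0 0 0.03 0;5 0 0 0.03 0;5 0 0 0 0")

```text
t: 21.83
tcp_pos: [0.5315, 0.2025, 0.0451]
tool_rot: [0.234, 0.972, -0.0, 0.0]
force: [-0.8, -0.4, 0.3]
finger_gap: 0.073
gripper_force: 48.1
```

```bash
python3 f.py
```

```text
21.83 tcp [0.5315 0.2025 0.0451] yaw 152.95 F [-0.78 -0.44  0.26] T [-0.038  0.018  0.014] gap 6.3 gf 48.11379600316286 tilt [ 0.0004 -0.0001]
```

>>> send_rows(commands="5 0 0 0.03 0;5 0 0 0 0")

```text
t: 22.0
tcp_pos: [0.5317, 0.2024, 0.045]
tool_rot: [0.234, 0.972, 0.0, 0.0]
force: [-0.9, -0.6, 4.6]
finger_gap: 0.073
gripper_force: 49.5
```

```bash
python3 f.py
```

```text
22.0 tcp [0.5317 0.2024 0.045 ] yaw 152.95 F [-0.89 -0.64  4.59] T [-0.173  0.188 -0.012] gap 6.2 gf 49.507994279265404 tilt [ 0.0008 -0.0002]
```

The cap stands on the floor at 4.6 N. I'll relax the grip and open gradually.

>>> send_rows(commands="5 0 0 -0.01 0;5 0 0 0 0;8 0 0 0 0;10 0 0 0 0;12 0 0 0 0;14 0 0 0 0;18 0 0 0 0;24 0 0 0 0;30 0 0 0 0;36 0 0 0 0;40 0 0 0 0;40 0 0 0 0", grip_force=20)

```text
t: 23.0
tcp_pos: [0.5314, 0.2026, 0.0445]
tool_rot: [0.234, 0.972, 0.0, 0.0]
force: [-0.6, 1.3, -0.1]
finger_gap: 0.465
gripper_force: 0.0
```

>>> send_rows(commands="40 0 0 -0.15 0;40 0 0 -0.3 0;40 0 0 -0.5 0;40 0 0 -0.7 0;40 0 0 -0.8 0;40 0 0 -0.8 0;40 0 0 -0.8 0;40 0 0 -0.8 0;40 0 0 -0.8 0;40 0 0 -0.8 0;40 0 0 -0.5 0;40 0 0 -0.2 0;40 0 0 0 0;40 0 0 0 0")

```text
t: 24.17
tcp_pos: [0.531, 0.2025, 0.1874]
tool_rot: [0.234, 0.972, -0.0, -0.0]
force: [0.5, 0.3, -0.7]
finger_gap: 0.466
gripper_force: 0.0
```

```bash
python3 f.py; python3 - <<'E'
from h import *
a=snap('side','s3.png')['pixels'];w=snap('wrist')['pixels']
cv2.imwrite('pics/fin.png',cv2.cvtColor(np.hstack([a[240:480,60:460],w[60:300,120:520]]),cv2.COLOR_RGB2BGR))
E
```

```text
24.17 tcp [0.531  0.2025 0.1874] yaw 152.95 F [ 0.46  0.25 -0.72] T [ 0.     0.013 -0.016] gap 39.8 gf 0.0 tilt [-0.0004 -0.0001]
```

View pics/fin.png

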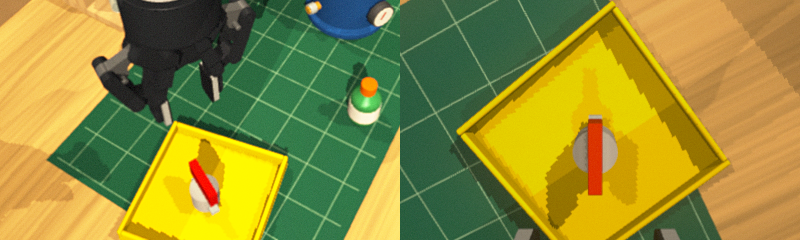

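The cap stands upright near the middle of the dish, at (205,185) in the side half and (595,152) in the wrist half. The gripper is clear of it.

```bash
python3 -c "
from h import *
print(sign_off())"
```

```text
the job is handed in; nothing more can be done
None
```

The tank is open and the cap stands upright on its plug in the yellow dish, released, with the job handed in at about 24 s; I felt the stop at about 0.25 Nm, and the paint jars and glue bottle were never touched.

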